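Move the reel stand's spindle out one hole and hold the lock pin home

TASK

The next wire reel is too wide to clear the wire guide, so re-set the reel stand for it: slide the copper-wound bobbin up off the spindle and set it down gently, standing flat on the open bench clear of the stand. Then pull up the lock knob, slide the spindle section one hole further away from the wire guide and let the pin drop fully into that next hole. Finish still gripping the knob, with the pin held home, so that I can nip up the clamp screw; leave the small tools and parts round the stand where they are.

Things in the scene. Friction and masses are not known exactly. Their poses are not given: they have to be found in the camera images.
- reel_stand: Wire-reel stand, fixed: grey base plate 8 mm thick (x -43 to 43, y -119 to 144 mm) under a 24 mm square steel tube (rail) whose top is 46 mm above the bench, with 9 mm holes every 30 mm. Origin on the bench under the hole the pin is in at the start; y runs along the rail, away from the wire guide (bent rod with an eye at y = -80 mm, 99 mm high); z up.
- slide (a joint): Travel of the sliding section along the rail (m): 0 at the start, pin in the first hole, growing along the stand's +y; 0.030 at the next hole, 0.060 at the one after, stop 0.066. Aluminium sleeve 32 x 32 mm, 75 mm long, top 50 mm above the bench; carries the spindle and, 36 mm along +y from it, the lock knob. About 1.5 N friction; the pin has 1.5 mm play either way in a hole.
- plunger (a joint): Lift of the lock plunger (m): 0 with the pin fully home in a hole, about 0.008 with its round tip resting on the rail between holes, stop at 0.012. A spring pushes it down with 4 N when home and 8 N at the stop. It must be lifted more than 8 mm to slide.
- lock_knob: Black knurled round knob on the plunger, 20 mm diameter, 16 mm high; origin at its centre, 68 mm above the bench with the pin home; a thin neck joins it to the sleeve 18 mm below its centre. Grip it from above, fingers closing across the rail (stand's x): along the rail the spindle's 20 mm foot is in the way. The bobbin overhangs it, so it can be gripped and pulled only with the bobbin off.
- spindle_tip (a point): Top centre of the upright spindle, 108 mm above the bench: 11 mm diameter, tapered at the top, standing 30 mm above the shoulder on which the bobbin rests (78 mm above the bench). It moves with the sliding section.
- bobbin_center (a point): Centre of the bobbin: copper wire wound between two white flanges (4 mm thick), 60 mm diameter, 24 mm high, winding 52 mm, bore 16 mm, about 0.12 kg. The point is on its axis half-way up, its z axis along the bobbin's axis. It starts on the spindle, its centre 90 mm above the bench; standing on the bench the centre is at 12 mm.
- tape_roll: Roll of black tape lying flat, 62 mm diameter, 19 mm high, on the bench before the stand at its wire-guide end; origin under its centre. Not to be moved.
- tweezers: Steel tweezers lying on the bench past the stand's far (+y) end, 121 mm long along its y, about square to the rail; origin under its middle. Not to be moved.
- toy_motor: Small motor lying on the bench before the stand's other end, 42 mm long along its y, 20 mm thick; origin under its middle. Not to be moved.
- solder_spool: Spool of solder standing on its flange on the bench to the right of the stand, 65 mm diameter, 59 mm high; origin under its centre. Not to be moved.

How it is judged:
By the outcome, as a careful person would: the job done as asked, in the order asked, and still so for the second after the job is handed in, while the arm keeps its last pose, push and grip.
It also fails if it takes over 51 s, if anything falls off the work surface, if the arm or the gripper's body presses on something with over 40 N, if the wrist force passes 120 N, or if a joint passes its speed limit or range.

ROBOT

A 6-joint arm with a two-finger parallel gripper is mounted at the origin on a cart in front of the work surface, level with it; the furniture and walls round the work are solid. World frame = base frame: x ahead of the robot, y to its left, z up, the work surface at z = 0. Lengths are in m, angles in rad, forces in N, time in s.
With the tool pointing down it reaches from about 0.225 to 0.725 m from the base axis. Payload 3.1 kg.
Tool frame: the origin (TCP) lies at the very end of the fingers, on their centre line; the grasp point (between the pads) lies 19 mm behind it; x points along the fingers, y is the direction in which the jaws open and shut, and the axes are right-handed (so a half turn about x gives the same grasp; the last joint's range is limited). The gripper opens to 85 mm and grips with 20 to 120 N. Pads are 22 mm wide; open, the fingers measure 114 mm over their backs; the gripper's body (76 mm by 85 mm) begins 54 mm behind the grasp point. The pads swing forward as they close: fully open they stand 13 mm farther back than shut.
Start: joints at [1.213, 0.048, 0.099, 1.622, 0, 1.443], TCP at [0.12, 0.511, 0.231] pointing down, gripper open.
Joint ranges: [-2.91, 2.91], [-0.99, 1.94], [-1.21, 1.42], [-2.12, 2.29], [-1.49, 1.47], [-3.14, 3.14]. Speed limits (rad/s): [2.79, 2.79, 3.14, 3.14, 3.14, 3.14].

INTERFACE

Orientations are given as a unit quaternion [w, x, y, z].
In Python, from station import ctrl gives the robot as it stands.
- The arm moves only by the tool move_arm, never from a script. Its argument "rows" is a list of rows, each a list of 2 entries, a list of its own where there are three numbers: the shift along the world's x, y, z in m, then the turn, a rotation vector about the world's x, y, z in rad. A call has 1 to 12 rows; each row shifts and turns the commanded pose from where the row before left it; what a row does not reach is not made up. A row lasts 1/10 s, in which the tool goes at most 50 mm and 8.59 degrees, less where a joint would pass 70% of its speed; a pose out of reach is approached as far as the arm can. A call with a gripper value outside its range is refused whole. "grip" is the closure, from 0 (fully open) to 1 (shut), set as the call begins (left out, the last holds). The fingers move at their own pace and stop on an object; the grip force is fixed at half the most. Time passes only in rows, so rows that do not move let the fingers close. It gives the time, the measured TCP pose, the force and the opening at its end, in the units of the state.
- ctrl.sense(): the state, without advancing time (a new reading comes with each control period).
- ctrl.capture(name): name is "scene" or "top"; returns the picture (420x560x3 uint8, red, green, blue); there is no depth.
- ctrl.camera_model(name): a dict with "camera_matrix" (3x3 intrinsics, pixels), "xyz" and "rotation" of the camera in the world. Camera axes: x right, y up, looking along -z (the intrinsics and any distortion apply to the point x, -y, -z); pixel columns grow to the right and rows downward; lengths in m; the calibration is good to about 2 mm. A picture is of the moment at which its call begins. camera_model takes no time and is no camera call.
- ctrl.job_done(): hands the job in, once; it reports no verdict.
The state is a dict: "time": time; "joint_positions": joint angles; "joint_velocities": joint speeds; "joint_torque": joint torques, N m; "tool_pos": TCP position; "eef_rot": TCP orientation; "force": force on the tool from outside, world axes, zero at the start; "wrist_torque": the same for the moment, N m; "finger_gap": opening from 0.0 (shut) to 1.0 (fully open).
Only numpy, scipy, OpenCV 4.12 (cv2) and the standard library are available. Lean on these libraries where they do the work, as an engineer would, in place of code of your own. Each camera call takes 0.05 s, during which the arm holds its last target.

## Working session

There is one attempt and no reset: what is moved stays moved. The work goes in short steps, Python scripts to look and compute and a tool call to move; the robot and the scene stay as the last step left them, time stands still between calls to the robot, and variables do not carry over. Pictures are saved under pics/ and viewed, and the job is handed in when it is done.

Besides the shell and the picture viewer there is one more tool, called after "Request:" by a JSON object that holds its "fn" and its "kwargs", one argument or row to a line. move_arm: Moves the arm, as the interface text tells. Its arguments: {"type":"object","properties":{"rows":{"type":"array"},"grip":{"type":"number"}},"required":["rows"]}

```bash
ls; mkdir -p pics; python3 - <<'E'
from station import ctrl
import cv2,json
s=ctrl.sense(); print({k:s[k] for k in('time','tool_pos','eef_rot','force','finger_gap')})
for n in('scene','top'):
    im=ctrl.capture(n); cv2.imwrite(f'pics/{n}0.png',cv2.cvtColor(im,cv2.COLOR_RGB2BGR))
    print(n,ctrl.camera_model(n))
E
```

```text
pics
{'time': 0.0, 'tool_pos': array([0.11938234, 0.51060469, 0.23010735]), 'eef_rot': array([ 0.70224647,  0.08023342,  0.70264384, -0.08187875]), 'force': array([-0.50514755,  0.60815264,  0.02735383]), 'finger_gap': 0.9986965198645628}
scene {'camera_matrix': array([[412.38501803,   0.        , 277.46285214],
       [  0.        , 412.38501803, 205.78946052],
       [  0.        ,   0.        ,   1.        ]]), 'xyz': array([ 0.09406874, -0.14345595,  0.76102735]), 'rotation': array([ 0.85760877,  0.32272652, -0.13245392, -0.3779031 ])}
top {'camera_matrix': array([[408.96824497,   0.        , 280.94660451],
       [  0.        , 408.96824497, 213.12171092],
       [  0.        ,   0.        ,   1.        ]]), 'xyz': array([0.35250324, 0.23282537, 1.15611489]), 'rotation': array([ 0.71501086,  0.04434318, -0.05340065, -0.69565906])}
```

View pics/scene0.png

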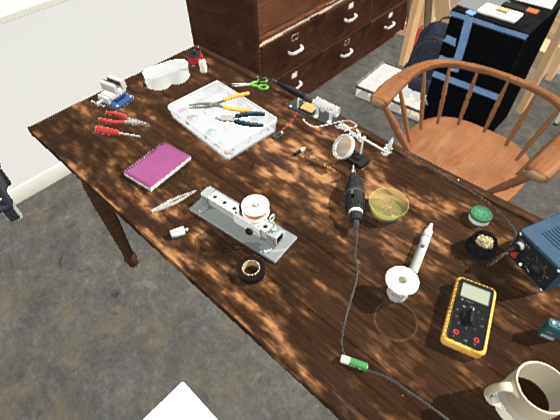

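View pics/top0.png

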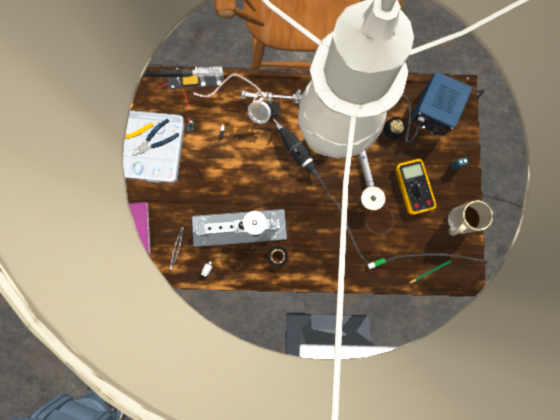

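The scene view shows the stand around (245,225), with the bobbin at (256,208), tape roll at (250,270), motor at (180,231) and tweezers at (173,201). In the top view the stand is at (240,228) and the bobbin at (254,223). Next I'll write helpers and zoom in.

```bash
cat > h.py <<'E'
import numpy as np,cv2
from scipy.spatial.transform import Rotation as R
from station import ctrl
def cam(n):
    m=ctrl.camera_model(n); q=m['rotation']; return m['camera_matrix'],np.array(m['xyz']),R.from_quat([q[1],q[2],q[3],q[0]]).as_matrix()
def proj(n,p):
    K,c,M=cam(n); v=M.T@(np.array(p)-c); v=np.array([v[0],-v[1],-v[2]]); u=K@v; return u[:2]/u[2]
def ray(n,uv):
    K,c,M=cam(n); v=np.linalg.inv(K)@np.array([uv[0],uv[1],1.]); v=M@np.array([v[0],-v[1],-v[2]]); return c,v/np.linalg.norm(v)
def onz(n,uv,z):
    c,d=ray(n,uv); return c+d*(z-c[2])/d[2]
def tri(a,b):
    c1,d1=ray('scene',a);c2,d2=ray('top',b)
    A=np.stack([d1,-d2],1); t=np.linalg.lstsq(A,c2-c1,rcond=None)[0]
    p,q=c1+t[0]*d1,c2+t[1]*d2; return (p+q)/2,np.linalg.norm(p-q)
def snap(n,name,box=None,k=1):
    im=cv2.cvtColor(ctrl.capture(n),cv2.COLOR_RGB2BGR); cv2.imwrite(f'pics/{name}_raw.png',im)
    if box: x0,y0,x1,y1=box; im=cv2.resize(im[y0:y1,x0:x1],None,fx=k,fy=k,interpolation=cv2.INTER_CUBIC)
    cv2.imwrite(f'pics/{name}.png',im)
def st():
    s=ctrl.sense(); print({k:np.round(s[k],4) for k in('time','tool_pos','eef_rot','force','finger_gap')})
E
python3 - <<'E'
from h import *
for n in('scene','top'):
    print(n,[np.round(proj(n,p)) for p in ([.12,.511,.231],[0,0,0],[.4,.3,0],[.12,.511,.4])])
    print([np.round(onz(n,p,0),3) for p in ({'scene':[(190,208),(298,240),(250,272),(180,232),(173,201),(398,300)],'top':[(193,228),(285,226),(278,257),(206,269),(176,248),(373,198)]}[n])])
print(tri((256,203),(254,223)))
a=cv2.imread('pics/scene0.png');cv2.imwrite('pics/s0z.png',cv2.resize(a[165:295,145:310],None,fx=4.6,fy=4.6,interpolation=cv2.INTER_CUBIC))
a=cv2.imread('pics/top0.png');cv2.imwrite('pics/t0z.png',cv2.resize(a[195:285,160:310],None,fx=5,fy=5,interpolation=cv2.INTER_CUBIC))
E
```

```text
scene [array([ 14., 206.]), array([169., 536.]), array([231., 251.]), array([-46., 128.])]
[array([0.42 , 0.466, 0.   ]), array([0.524, 0.208, 0.   ]), array([0.391, 0.229, 0.   ]), array([0.357, 0.426, 0.   ]), array([0.406, 0.516, 0.   ]), array([ 0.546, -0.04 ,  0.   ])]
top [array([143., 375.]), array([358., 405.]), array([252., 252.]), array([112., 400.])]
[array([0.464, 0.468, 0.   ]), array([0.477, 0.208, 0.   ]), array([0.389, 0.225, 0.   ]), array([0.35 , 0.425, 0.   ]), array([0.406, 0.512, 0.   ]), array([ 0.565, -0.044,  0.   ])]
(array([0.47327396, 0.28815296, 0.10863878]), np.float64(0.00604408156762289))
```

View pics/s0z.png

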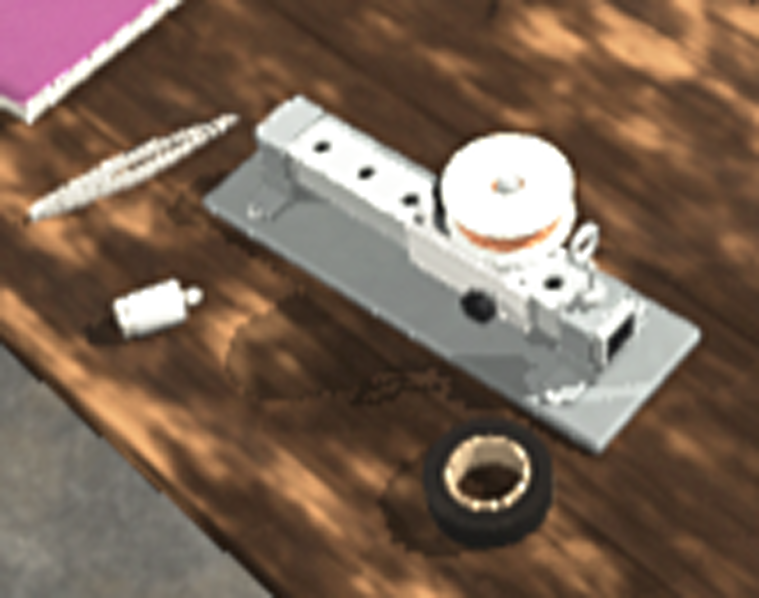

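View pics/t0z.png

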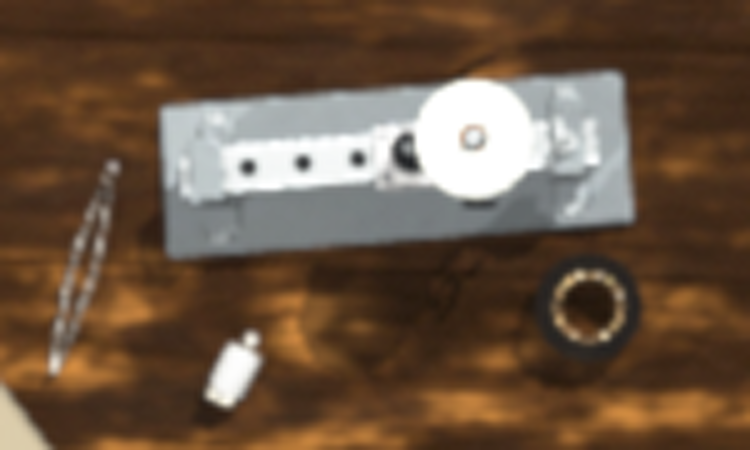

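```bash
cat > fit.py <<'E'
from h import *
from scipy.optimize import least_squares
zs=lambda u,v:(145+u/4.6-.4,165+v/4.6-.4)
zt=lambda u,v:(160+u/5-.4,195+v/5-.4)
obs=[('scene',zs(204,203),(-.043,.144,.008)),('scene',zs(600,452),(-.043,-.119,.008)),('scene',zs(700,335),(.043,-.119,.008)),
('scene',zs(322,147),(0,.09,.046)),('scene',zs(366,173),(0,.06,.046)),('scene',zs(409,200),(0,.03,.046)),
('top',zt(160,106),(.043,.144,.008)),('top',zt(622,72),(.043,-.119,.008)),('top',zt(635,220),(-.043,-.119,.008)),('top',zt(168,258),(-.043,.144,.008)),
('top',zt(248,166),(0,.09,.046)),('top',zt(303,162),(0,.06,.046)),('top',zt(358,158),(0,.03,.046))]
def W(q,p):
    c,s=np.cos(q[2]),np.sin(q[2]); return np.array([q[0]+c*p[0]-s*p[1],q[1]+s*p[0]+c*p[1],p[2]])
if __name__=='__main__':
    for sel in(['scene'],['top'],['scene','top']):
        O=[o for o in obs if o[0] in sel]
        f=lambda q:np.concatenate([onz(n,uv,p[2])[:2]-W(q,p)[:2] for n,uv,p in O])
        r=least_squares(f,[.45,.3,0.]); print(sel,np.round(r.x,4)); print(np.round(r.fun.reshape(-1,2)*1e3,1).tolist())
    q=r.x
    print('knob',W(q,(0,0,.068)),'spindle',W(q,(0,-.036,.108)))
    print('bobbin top: scene',onz('scene',zs(508,184),.102),'top',onz('top',zt(473,138),.102))
E
python3 fit.py
```

```text
['scene'] [0.4702 0.3241 0.0996]
[[0.3, -3.0], [0.9, -0.2], [-2.0, 1.1], [0.4, 0.5], [0.6, 0.5], [-0.2, 1.1]]
['top'] [0.4704 0.325  0.1055]
[[-0.3, -0.6], [-1.1, 0.6], [0.6, 0.2], [-0.2, -0.8], [0.5, 0.1], [0.3, 0.2], [0.2, 0.3]]
['scene', 'top'] [0.4703 0.3246 0.1029]
[[0.7, -3.3], [0.4, -0.6], [-2.5, 0.5], [0.6, -0.0], [0.7, -0.0], [-0.2, 0.6], [-0.5, -0.1], [-0.7, 1.2], [1.0, 0.6], [-0.4, -0.6], [0.4, 0.5], [0.3, 0.6], [0.2, 0.7]]
knob [0.47028029 0.32462365 0.068     ] spindle [0.47397891 0.28881415 0.108     ]
bobbin top: scene [0.47505801 0.28912643 0.102     ] top [0.47372723 0.28991992 0.102     ]
```

```bash
python3 - <<'E'
from h import *
s=ctrl.sense(); q=s['eef_rot']; M=R.from_quat([q[1],q[2],q[3],q[0]]).as_matrix(); print(M.round(3))
y=M[:,1]; print('jaw yaw',np.arctan2(y[1],y[0]))
T=np.array([[0,0,0],[0,0,0],[-1,0,0]],float)
for sg in(1,-1):
    ty=sg*np.array([np.cos(.103),np.sin(.103),0]); tx=np.array([0,0,-1.]); D=np.stack([tx,ty,np.cross(tx,ty)],1)
    print(sg,R.from_matrix(D@M.T).as_rotvec().round(4))
for n,p in(('top',(240,290)),('scene',(170,268))): print(onz(n,p,0))
a=cv2.imread('pics/top0.png');cv2.imwrite('pics/t0y.png',cv2.resize(a[225:300,170:310],None,fx=5,fy=5,interpolation=cv2.INTER_CUBIC)*1)
E
```

```text
[[-0.001  0.228  0.974]
 [-0.002  0.974 -0.228]
 [-1.    -0.002 -0.   ]]
jaw yaw 1.3409843024989612
1 [ 0.0013 -0.0019 -1.238 ]
-1 [2.1000e-03 1.4000e-03 1.9036e+00]
[ 2.94909045e-01  3.28125844e-01 -2.22044605e-16]
[0.28118758 0.36482999 0.        ]
```

View pics/t0y.png

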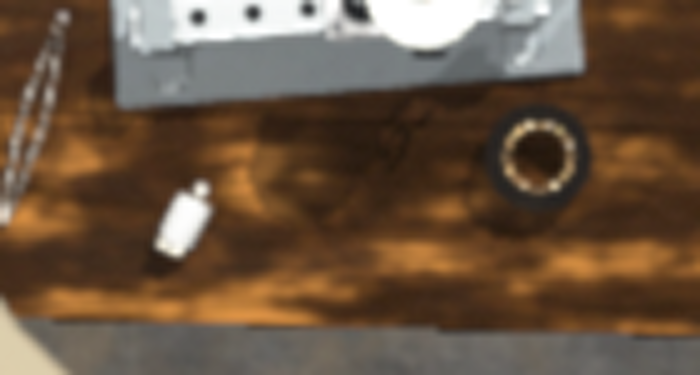

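Request:
{"fn": "move_arm", "kwargs": {
  "rows": [
    [[0.0295, -0.0185, 0], [0, 0, -0.103]],
    [[0.0295, -0.0185, 0], [0, 0, -0.103]],
    [[0.0295, -0.0185, 0], [0, 0, -0.103]],
    [[0.0295, -0.0185, 0], [0, 0, -0.103]],
    [[0.0295, -0.0185, 0], [0, 0, -0.103]],
    [[0.0295, -0.0185, 0], [0, 0, -0.103]],
    [[0.0295, -0.0185, 0], [0, 0, -0.103]],
    [[0.0295, -0.0185, 0], [0, 0, -0.103]],
    [[0.0295, -0.0185, 0], [0, 0, -0.103]],
    [[0.0295, -0.0185, 0], [0, 0, -0.103]],
    [[0.0295, -0.0185, 0], [0, 0, -0.103]],
    [[0.0295, -0.0185, 0], [0, 0, -0.103]]
  ],
  "grip": 0
}}

```text
time: 1.3
tool_pos: [0.4744, 0.2881, 0.2306]
eef_rot: [0.524, 0.474, 0.525, -0.475]
force: [0.3, 0.4, 0.2]
finger_gap: 1.0
```

Request:
{"fn": "move_arm", "kwargs": {
  "rows": [
    [[0, 0, 0], [0, 0, 0]],
    [[0, 0, 0], [0, 0, 0]]
  ]
}}

```text
time: 1.5
tool_pos: [0.4736, 0.2886, 0.2304]
eef_rot: [0.525, 0.473, 0.526, -0.474]
force: [-0.1, 0.3, -0.0]
finger_gap: 1.003
```

```bash
python3 - <<'E'
from h import *
st()
s=ctrl.sense(); q=s['eef_rot']; M=R.from_quat([q[1],q[2],q[3],q[0]]).as_matrix(); print(M.round(3)); print(np.arctan2(M[1,1],M[0,1]))
snap('scene','s1',(145,100,345,250),4)
E
```

```text
{'time': np.float64(1.5), 'tool_pos': array([0.4736, 0.2886, 0.2304]), 'eef_rot': array([ 0.5249,  0.4727,  0.5258, -0.4739]), 'force': array([-0.1307,  0.3332, -0.0154]), 'finger_gap': np.float64(1.0025)}
[[-0.002  0.995  0.104]
 [-0.     0.104 -0.995]
 [-1.    -0.002  0.   ]]
0.10414493981759775
```

View pics/s1.png

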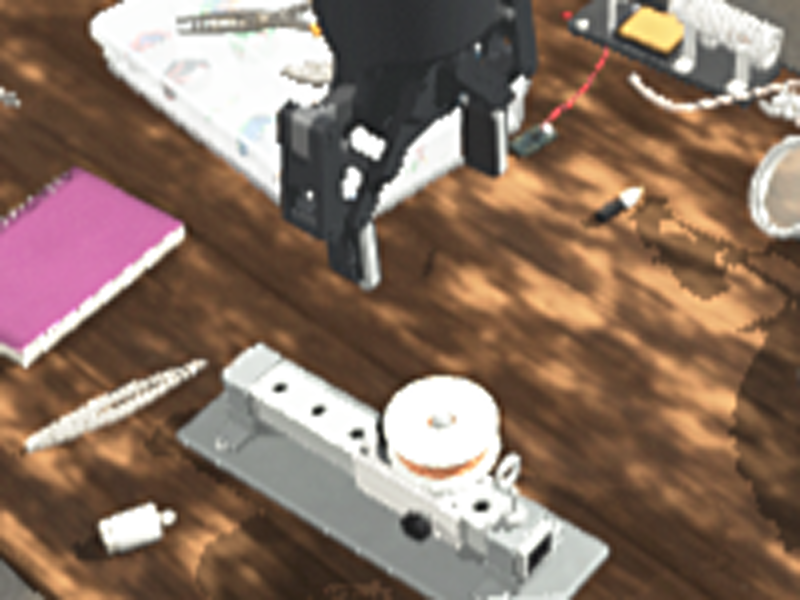

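The gripper stands above the bobbin. The near finger's tip is at about (237,172) and the far finger's at about (270,143); the bobbin top is at (255,206). I'll use these to check the height of the open fingertips.

```bash
python3 - <<'E'
from h import *
t=np.array([.4736,.2886]); j=np.array([.995,.104])
for uv,s in(((236.5,172),-.045),((271,143.5),.045)):
    c,d=ray('scene',uv); p=t+j*s
    for k in(.24,.23,.22): print(uv,k,(onz('scene',uv,k)[:2]-t)@j, (onz('scene',uv,k)[:2]-t)@np.array([-.104,.995]))
E
```

```text
(236.5, 172) 0.24 -0.04628506454706305 -0.005501182246702528
(236.5, 172) 0.23 -0.039063133537075884 0.0018865917147823012
(236.5, 172) 0.22 -0.03184120252708865 0.009274365676267235
(271, 143.5) 0.24 0.05204437529098092 -0.008581197957398758
(271, 143.5) 0.23 0.061153528516117835 -0.001252538276253527
(271, 143.5) 0.22 0.07026268174125486 0.0060761214048915815
```

Request:
{"fn": "move_arm", "kwargs": {
  "rows": [
    [[0.0005, 0.0005, -0.02], [0, 0.002, 0]],
    [[0, 0, -0.025], [0, 0, 0]],
    [[0, 0, -0.025], [0, 0, 0]],
    [[0, 0, -0.025], [0, 0, 0]],
    [[0, 0, -0.02], [0, 0, 0]],
    [[0, 0, -0.015], [0, 0, 0]],
    [[0, 0, -0.015], [0, 0, 0]],
    [[0, 0, -0.01], [0, 0, 0]],
    [[0, 0, 0], [0, 0, 0]]
  ]
}}

```text
time: 2.45
tool_pos: [0.4729, 0.2894, 0.0747]
eef_rot: [0.525, 0.472, 0.527, -0.474]
force: [-0.3, -0.4, 0.8]
finger_gap: 1.003
```

```bash
python3 - <<'E'
from h import *
st(); snap('scene','s2',(195,110,335,260),4)
E
```

```text
{'time': np.float64(2.45), 'tool_pos': array([0.4729, 0.2894, 0.0747]), 'eef_rot': array([ 0.5247,  0.4716,  0.5266, -0.4743]), 'force': array([-0.2592, -0.3711,  0.7622]), 'finger_gap': np.float64(1.003)}
```

View pics/s2.png

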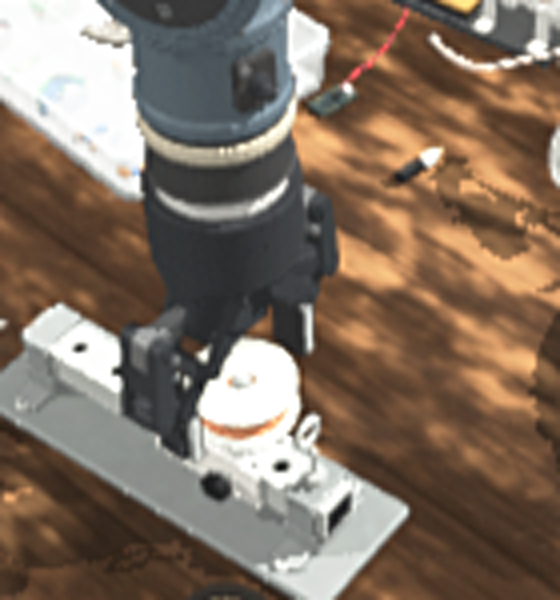

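The fingers straddle the bobbin, with the near tip at about (242,224) just below the upper flange, and nothing is touching. I'll close now.

Request:
{"fn": "move_arm", "kwargs": {
  "rows": [
    [[0.001, 0, 0], [0, 0, 0]],
    [[0, 0, 0], [0, 0, 0]],
    [[0, 0, 0], [0, 0, 0]],
    [[0, 0, 0], [0, 0, 0]],
    [[0, 0, 0], [0, 0, 0]],
    [[0, 0, 0], [0, 0, 0]],
    [[0, 0, 0], [0, 0, 0]],
    [[0, 0, 0], [0, 0, 0]]
  ],
  "grip": 1
}}

```text
time: 3.3
tool_pos: [0.4763, 0.2902, 0.0787]
eef_rot: [0.525, 0.474, 0.526, -0.472]
force: [-0.4, -0.9, 5.6]
finger_gap: 0.663
```

```bash
python3 - <<'E'
from h import *
st(); snap('scene','s3',(195,110,335,260),4)
E
```

```text
{'time': np.float64(3.3), 'tool_pos': array([0.4763, 0.2902, 0.0787]), 'eef_rot': array([ 0.5255,  0.4737,  0.5256, -0.4725]), 'force': array([-0.4285, -0.925 ,  5.6385]), 'finger_gap': np.float64(0.6625)}
```

View pics/s3.png

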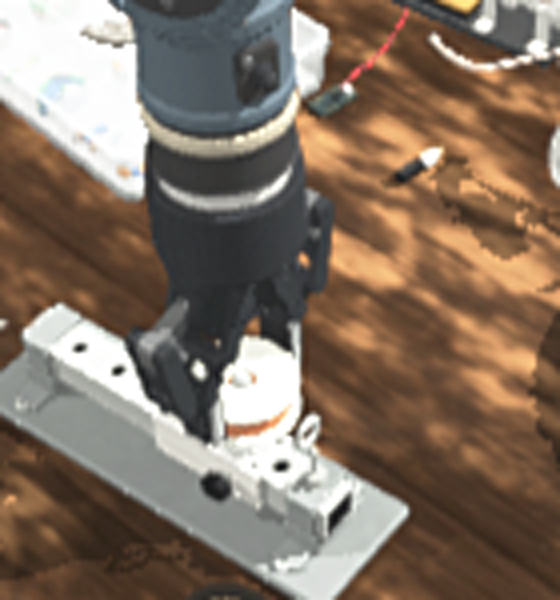

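Request:
{"fn": "move_arm", "kwargs": {
  "rows": [
    [[0, 0, 0.003], [0, 0, 0]],
    [[0, 0, 0.005], [0, 0, 0]],
    [[0, 0, 0.005], [0, 0, 0]],
    [[0, 0, 0.005], [0, 0, 0]],
    [[0, 0, 0], [0, 0, 0]]
  ]
}}

```text
time: 3.85
tool_pos: [0.4757, 0.29, 0.0953]
eef_rot: [0.525, 0.473, 0.526, -0.473]
force: [0.4, -0.3, -0.6]
finger_gap: 0.663
```

```bash
python3 - <<'E'
from h import *
st(); snap('scene','s4',(195,110,335,260),4)
E
```

```text
{'time': np.float64(3.85), 'tool_pos': array([0.4757, 0.29  , 0.0953]), 'eef_rot': array([ 0.5253,  0.4732,  0.5258, -0.473 ]), 'force': array([ 0.4494, -0.2691, -0.6259]), 'finger_gap': np.float64(0.6635)}
```

View pics/s4.png

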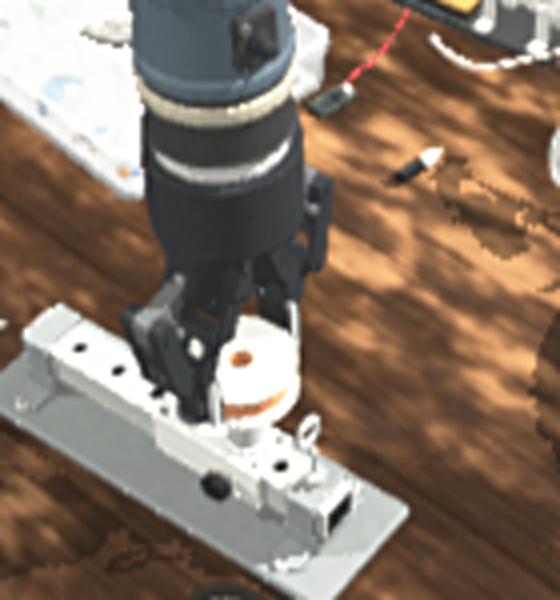

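The bobbin has risen off the shoulder and is held level, with the spindle neck visible under it at about (257,218). I'll lift it clear and carry it to the front.

Request:
{"fn": "move_arm", "kwargs": {
  "rows": [
    [[0, 0, 0.01], [0, 0, 0]],
    [[0, 0, 0.015], [0, 0, 0]],
    [[0, 0, 0.015], [0, 0, 0]],
    [[0, 0, 0.01], [0, 0, 0]],
    [[-0.01, 0.003, 0], [0, 0, 0]],
    [[-0.02, 0.006, 0], [0, 0, 0]],
    [[-0.03, 0.009, 0], [0, 0, 0]],
    [[-0.03, 0.009, 0], [0, 0, 0]],
    [[-0.02, 0.006, 0], [0, 0, 0]],
    [[-0.01, 0.002, 0], [0, 0, 0]],
    [[0, 0, 0], [0, 0, 0]],
    [[0, 0, 0], [0, 0, 0]]
  ]
}}

```text
time: 5.1
tool_pos: [0.3555, 0.3247, 0.1443]
eef_rot: [0.525, 0.473, 0.526, -0.473]
force: [-0.1, 0.3, -1.9]
finger_gap: 0.663
```

```bash
python3 - <<'E'
from h import *
st(); snap('scene','s5',(145,110,335,260),4)
snap('top','t5',(160,195,310,295),5)
E
```

```text
{'time': np.float64(5.1), 'tool_pos': array([0.3555, 0.3247, 0.1443]), 'eef_rot': array([ 0.5253,  0.4728,  0.5259, -0.4733]), 'force': array([-0.0839,  0.3143, -1.9229]), 'finger_gap': np.float64(0.6632)}
```

View pics/s5.png

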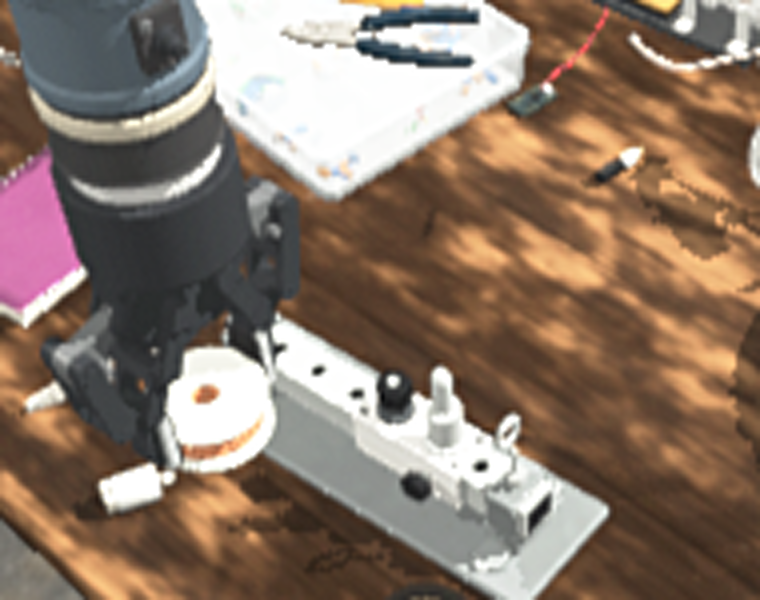

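View pics/t5.png

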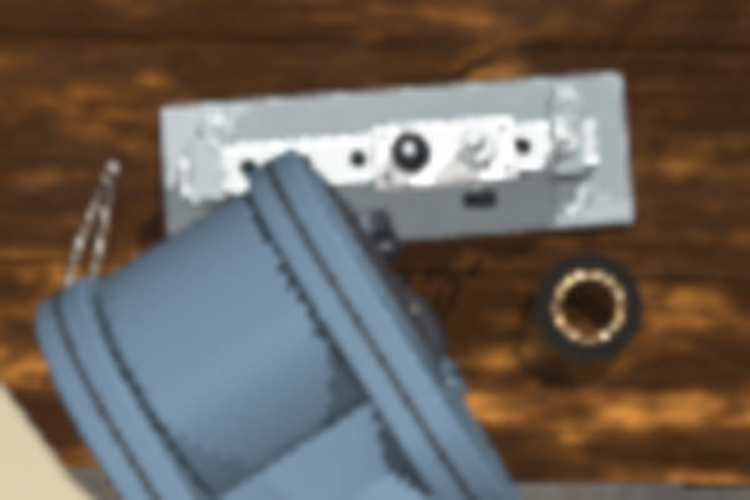

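The bobbin is held at about (200,210) with the motor and stand clear. The bared knob is at about (243,206) and the spindle at (255,203). I'll descend.

Request:
{"fn": "move_arm", "kwargs": {
  "rows": [
    [[0, 0, -0.015], [0, 0, 0]],
    [[0, 0, -0.02], [0, 0, 0]],
    [[0, 0, -0.02], [0, 0, 0]],
    [[0, 0, -0.02], [0, 0, 0]],
    [[0, 0, -0.02], [0, 0, 0]],
    [[0, 0, -0.015], [0, 0, 0]],
    [[0, 0, -0.01], [0, 0, 0]],
    [[0, 0, -0.008], [0, 0, 0]],
    [[0, 0, -0.004], [0, 0, 0]],
    [[0, 0, 0], [0, 0, 0]],
    [[0, 0, 0], [0, 0, 0]]
  ]
}}

```text
time: 6.3
tool_pos: [0.3556, 0.325, 0.013]
eef_rot: [0.525, 0.473, 0.526, -0.473]
force: [0.1, 0.3, -2.0]
finger_gap: 0.664
```

```bash
python3 - <<'E'
from h import *
st(); snap('scene','s6',(145,140,295,290),4)
zs5=lambda u,v:(145+u/4-.4,110+v/4-.4); zt=lambda u,v:(160+u/5-.4,195+v/5-.4)
print('knob top',onz('top',zt(410,152),.076),onz('scene',zs5(395,383),.076))
print('spindle', onz('top',zt(482,145),.108),onz('scene',zs5(440,371),.108))
E
```

```text
{'time': np.float64(6.3), 'tool_pos': array([0.3556, 0.325 , 0.013 ]), 'eef_rot': array([ 0.5251,  0.473 ,  0.5259, -0.4732]), 'force': array([ 0.0888,  0.265 , -1.9855]), 'finger_gap': np.float64(0.6644)}
knob top [0.46830791 0.32444037 0.076     ] [0.47131002 0.32380487 0.076     ]
spindle [0.46953947 0.28483492 0.108     ] [0.4754418  0.29031254 0.108     ]
```

View pics/s6.png

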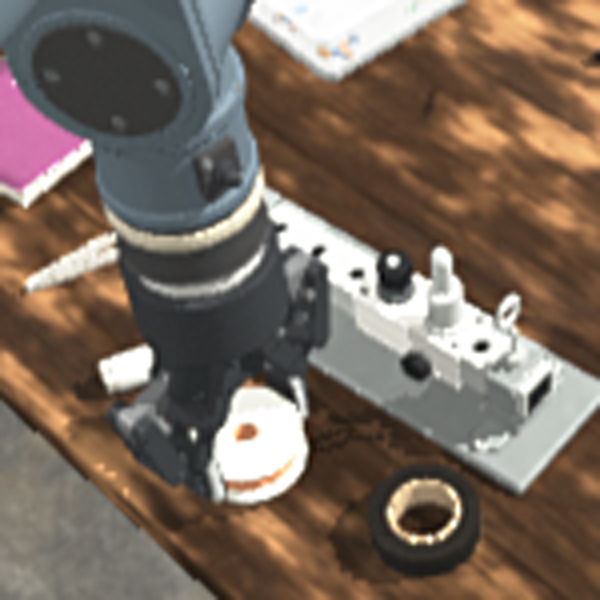

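The bobbin hovers a little above the bench between the motor and the tape roll, clear of the base plate. I'll lower it slowly.

Request:
{"fn": "move_arm", "kwargs": {
  "rows": [
    [[0, 0, -0.002], [0, 0, 0]],
    [[0, 0, -0.002], [0, 0, 0]],
    [[0, 0, -0.002], [0, 0, 0]],
    [[0, 0, -0.002], [0, 0, 0]],
    [[0, 0, -0.001], [0, 0, 0]],
    [[0, 0, 0], [0, 0, 0]],
    [[0, 0, 0], [0, 0, 0]]
  ]
}}

```text
time: 7.05
tool_pos: [0.3551, 0.3247, 0.0033]
eef_rot: [0.525, 0.473, 0.526, -0.474]
force: [0.2, 0.8, -1.5]
finger_gap: 0.662
```

Request:
{"fn": "move_arm", "kwargs": {
  "rows": [
    [[0, 0, -0.001], [0, 0, 0]],
    [[0, 0, -0.001], [0, 0, 0]],
    [[0, 0, 0], [0, 0, 0]],
    [[0, 0, 0], [0, 0, 0]]
  ]
}}

```text
time: 7.45
tool_pos: [0.3551, 0.3247, 0.0013]
eef_rot: [0.525, 0.473, 0.526, -0.474]
force: [0.0, 0.2, -1.5]
finger_gap: 0.662
```

Request:
{"fn": "move_arm", "kwargs": {
  "rows": [
    [[0, 0, -0.001], [0, 0, 0]],
    [[0, 0, 0], [0, 0, 0]],
    [[0, 0, 0], [0, 0, 0]]
  ]
}}

```text
time: 7.75
tool_pos: [0.3552, 0.3248, 0.0009]
eef_rot: [0.525, 0.473, 0.526, -0.473]
force: [-1.0, -1.6, 3.9]
finger_gap: 0.664
```

Request:
{"fn": "move_arm", "kwargs": {
  "rows": [
    [[0, 0, -0.001], [0, 0, 0]],
    [[0, 0, 0], [0, 0, 0]],
    [[0, 0, 0], [0, 0, 0]]
  ]
}}

```text
time: 8.05
tool_pos: [0.3552, 0.3248, 0.0007]
eef_rot: [0.525, 0.473, 0.526, -0.473]
force: [-4.4, -2.4, 8.9]
finger_gap: 0.661
```

```bash
python3 - <<'E'
from h import *
st(); snap('scene','s7',(165,200,265,290),6)
E
```

```text
{'time': np.float64(8.05), 'tool_pos': array([0.3552, 0.3248, 0.0007]), 'eef_rot': array([ 0.5251,  0.4727,  0.526 , -0.4734]), 'force': array([-4.3963, -2.4352,  8.893 ]), 'finger_gap': np.float64(0.6615)}
```

View pics/s7.png

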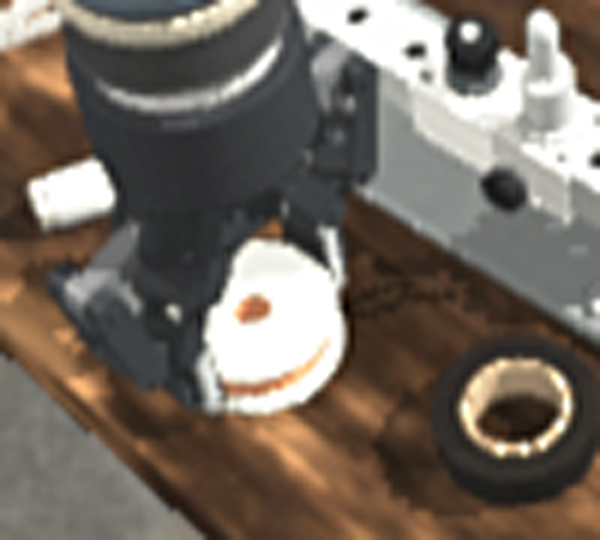

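The bobbin touched down at the predicted height, with the load building to about 9 N. I'll ease the press, then release.

Request:
{"fn": "move_arm", "kwargs": {
  "rows": [
    [[0, 0, 0.001], [0, 0, 0]],
    [[0, 0, 0], [0, 0, 0]]
  ]
}}

```text
time: 8.3
tool_pos: [0.3553, 0.3249, 0.0008]
eef_rot: [0.525, 0.473, 0.526, -0.473]
force: [-2.5, -0.6, 5.1]
finger_gap: 0.667
```

Request:
{"fn": "move_arm", "kwargs": {
  "rows": [
    [[0, 0, 0], [0, 0, 0]],
    [[0, 0, 0], [0, 0, 0]],
    [[0, 0, 0], [0, 0, 0]],
    [[0, 0, 0], [0, 0, 0]]
  ],
  "grip": 0.05
}}

```text
time: 8.7
tool_pos: [0.355, 0.3246, -0.0001]
eef_rot: [0.525, 0.472, 0.526, -0.474]
force: [-0.7, -0.3, -0.2]
finger_gap: 0.951
```

```bash
python3 - <<'E'
from h import *
st(); snap('scene','s8',(165,200,265,290),6)
E
```

```text
{'time': np.float64(8.7), 'tool_pos': array([ 3.550e-01,  3.246e-01, -1.000e-04]), 'eef_rot': array([ 0.525 ,  0.4725,  0.5261, -0.4737]), 'force': array([-0.7426, -0.3225, -0.1869]), 'finger_gap': np.float64(0.9509)}
```

View pics/s8.png

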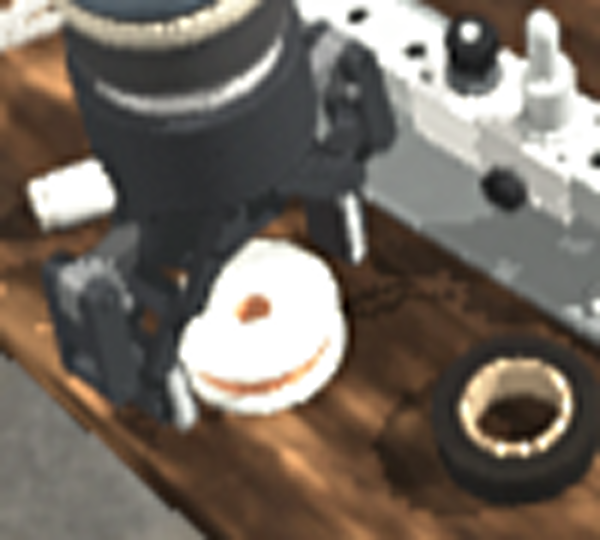

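The bobbin stands flat at about (210,256) with the fingers clear on both sides. I'll rise and move above the knob.

Request:
{"fn": "move_arm", "kwargs": {
  "rows": [
    [[0, 0, 0.01], [0, 0, 0]],
    [[0, 0, 0.02], [0, 0, 0]],
    [[0, 0, 0.03], [0, 0, 0]],
    [[0, 0, 0.035], [0, 0, 0]],
    [[0, 0, 0.035], [0, 0, 0]],
    [[0, 0, 0.03], [0, 0, 0]],
    [[0.025, 0, 0], [0, 0, 0]],
    [[0.03, 0, 0], [0, 0, 0]],
    [[0.03, 0, 0], [0, 0, 0]],
    [[0.02, 0, 0], [0, 0, 0]],
    [[0.01, 0, 0], [0, 0, 0]],
    [[0, 0, 0], [0, 0, 0]]
  ]
}}

```text
time: 9.95
tool_pos: [0.4709, 0.3245, 0.1605]
eef_rot: [0.525, 0.473, 0.526, -0.474]
force: [0.4, -0.2, -0.1]
finger_gap: 0.95
```

Request:
{"fn": "move_arm", "kwargs": {
  "rows": [
    [[0, 0, 0], [0, 0, 0]],
    [[0, 0, 0], [0, 0, 0]],
    [[0, 0, 0], [0, 0, 0]]
  ],
  "grip": 0.45
}}

```text
time: 10.25
tool_pos: [0.4692, 0.3249, 0.1606]
eef_rot: [0.525, 0.472, 0.526, -0.473]
force: [0.1, -0.3, -0.4]
finger_gap: 0.548
```

```bash
python3 - <<'E'
from h import *
st(); snap('scene','s9',(145,90,345,290),3)
E
```

```text
{'time': np.float64(10.25), 'tool_pos': array([0.4692, 0.3249, 0.1606]), 'eef_rot': array([ 0.5252,  0.4723,  0.5264, -0.4733]), 'force': array([ 0.068 , -0.2802, -0.4239]), 'finger_gap': np.float64(0.5485)}
```

View pics/s9.png

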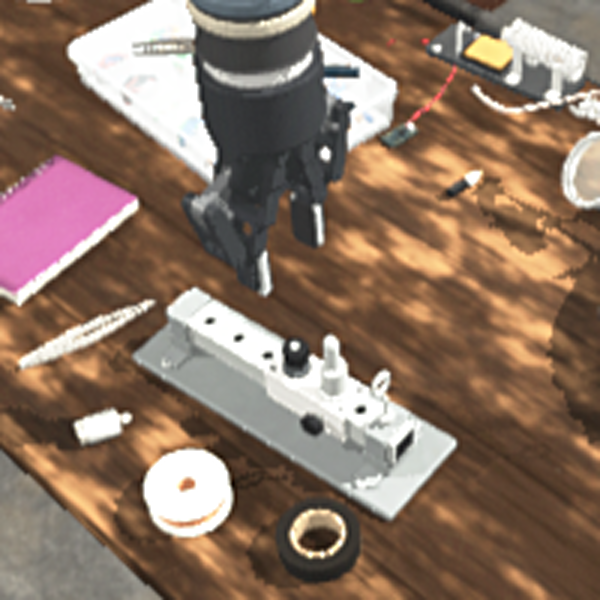

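The bobbin stands flat at (207,253), clear of the stand and tape. The gripper is above the knob at (243,206). I'll descend onto the knob.

Request:
{"fn": "move_arm", "kwargs": {
  "rows": [
    [[0.0005, 0, -0.02], [0, 0, 0]],
    [[0, 0, -0.02], [0, 0, 0]],
    [[0, 0, -0.02], [0, 0, 0]],
    [[0, 0, -0.016], [0, 0, 0]],
    [[0, 0, -0.012], [0, 0, 0]],
    [[0, 0, -0.01], [0, 0, 0]],
    [[0, 0, -0.005], [0, 0, 0]],
    [[0, 0, 0], [0, 0, 0]],
    [[0, 0, 0], [0, 0, 0]]
  ]
}}

```text
time: 11.2
tool_pos: [0.471, 0.3249, 0.058]
eef_rot: [0.525, 0.473, 0.526, -0.473]
force: [-0.2, 0.5, 0.5]
finger_gap: 0.551
```

```bash
python3 - <<'E'
from h import *
st(); snap('scene','s10',(195,130,315,250),5); snap('top','t10',(180,195,300,265),6)
E
```

```text
{'time': np.float64(11.2), 'tool_pos': array([0.471 , 0.3249, 0.058 ]), 'eef_rot': array([ 0.5252,  0.473 ,  0.5259, -0.4732]), 'force': array([-0.1829,  0.5295,  0.474 ]), 'finger_gap': np.float64(0.5507)}
```

View pics/s10.png

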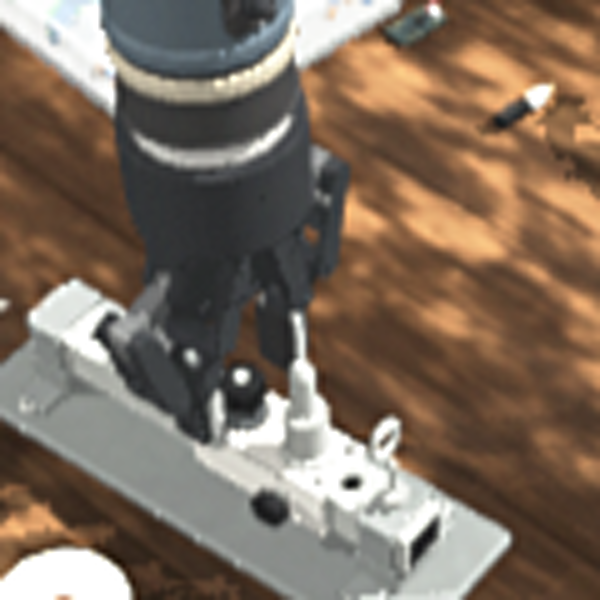

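View pics/t10.png

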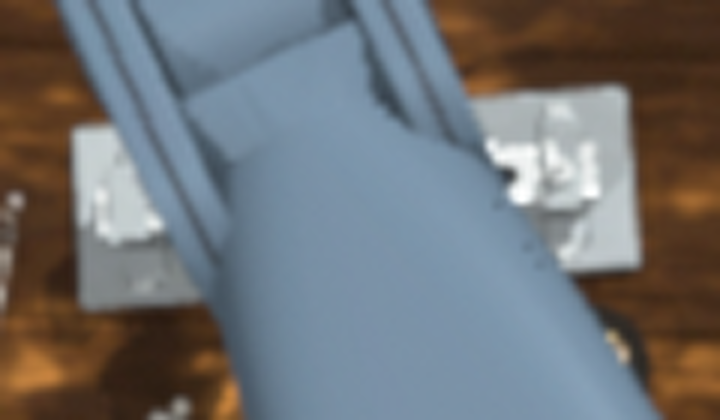

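The knob at about (243,206) lies between the fingers, and the spindle tip is clear of the gripper body. The top view is blocked by the arm. I'll close.

Request:
{"fn": "move_arm", "kwargs": {
  "rows": [
    [[0, 0, 0], [0, 0, 0]],
    [[0, 0, 0], [0, 0, 0]],
    [[0, 0, 0], [0, 0, 0]],
    [[0, 0, 0], [0, 0, 0]],
    [[0, 0, 0], [0, 0, 0]],
    [[0, 0, 0], [0, 0, 0]],
    [[0, 0, 0], [0, 0, 0]]
  ],
  "grip": 1
}}

```text
time: 12.0
tool_pos: [0.4711, 0.3249, 0.0581]
eef_rot: [0.525, 0.473, 0.526, -0.473]
force: [-0.5, -0.4, 5.6]
finger_gap: 0.203
```

```bash
python3 - <<'E'
from h import *
st(); snap('scene','s11',(195,130,315,250),5)
E
```

```text
{'time': np.float64(12.0), 'tool_pos': array([0.4711, 0.3249, 0.0581]), 'eef_rot': array([ 0.5252,  0.473 ,  0.5259, -0.4731]), 'force': array([-0.5498, -0.4419,  5.5625]), 'finger_gap': np.float64(0.2027)}
```

View pics/s11.png

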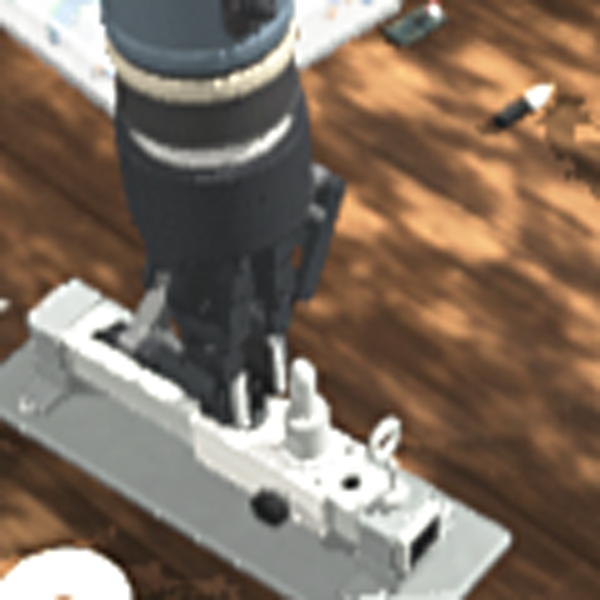

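The knob is gripped with a gap of 0.203 (about 20 mm). I'll pull it up.

Request:
{"fn": "move_arm", "kwargs": {
  "rows": [
    [[0, 0, 0.003], [0, 0, 0]],
    [[0, 0, 0.003], [0, 0, 0]],
    [[0, 0, 0.003], [0, 0, 0]],
    [[0, 0, 0.002], [0, 0, 0]],
    [[0, 0, 0], [0, 0, 0]],
    [[0, 0, 0], [0, 0, 0]]
  ]
}}

```text
time: 12.65
tool_pos: [0.4709, 0.3246, 0.067]
eef_rot: [0.525, 0.473, 0.526, -0.474]
force: [5.4, 3.0, -8.0]
finger_gap: 0.199
```

```bash
python3 - <<'E'
from h import *
st(); snap('scene','s12',(195,130,315,250),5)
E
```

```text
{'time': np.float64(12.65), 'tool_pos': array([0.4709, 0.3246, 0.067 ]), 'eef_rot': array([ 0.5251,  0.4726,  0.5259, -0.4737]), 'force': array([ 5.3679,  3.0054, -7.9614]), 'finger_gap': np.float64(0.1991)}
```

View pics/s12.png

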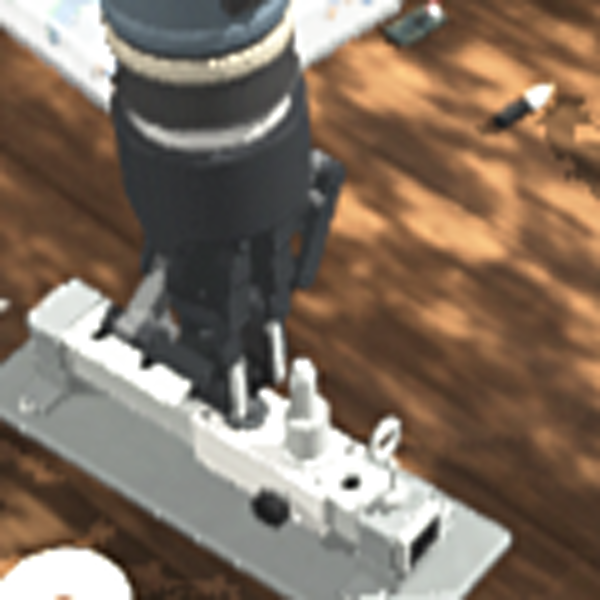

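Request:
{"fn": "move_arm", "kwargs": {
  "rows": [
    [[0, 0, 0.001], [0, 0, 0]],
    [[0, 0, 0.001], [0, 0, 0]],
    [[0, 0, 0], [0, 0, 0]],
    [[0, 0, 0], [0, 0, 0]]
  ]
}}

```text
time: 13.1
tool_pos: [0.4709, 0.3245, 0.0688]
eef_rot: [0.525, 0.472, 0.526, -0.474]
force: [5.5, 2.4, -8.3]
finger_gap: 0.204
```

Request:
{"fn": "move_arm", "kwargs": {
  "rows": [
    [[0.0003, 0.002, 0], [0, 0, 0]],
    [[0.0003, 0.002, 0], [0, 0, 0]],
    [[-0.0002, 0.002, 0], [0, 0, 0]],
    [[-0.0002, 0.002, 0], [0, 0, 0]],
    [[-0.0002, 0.002, 0], [0, 0, 0]],
    [[0, 0, 0], [0, 0, 0]]
  ]
}}

```text
time: 13.7
tool_pos: [0.4699, 0.3349, 0.0699]
eef_rot: [0.525, 0.472, 0.526, -0.474]
force: [2.7, 0.2, -9.1]
finger_gap: 0.198
```

```bash
python3 - <<'E'
from h import *
st(); snap('scene','s13',(195,130,315,250),5)
E
```

```text
{'time': np.float64(13.7), 'tool_pos': array([0.4699, 0.3349, 0.0699]), 'eef_rot': array([ 0.5248,  0.4721,  0.5265, -0.4738]), 'force': array([ 2.7249,  0.1501, -9.1043]), 'finger_gap': np.float64(0.1983)}
```

View pics/s13.png

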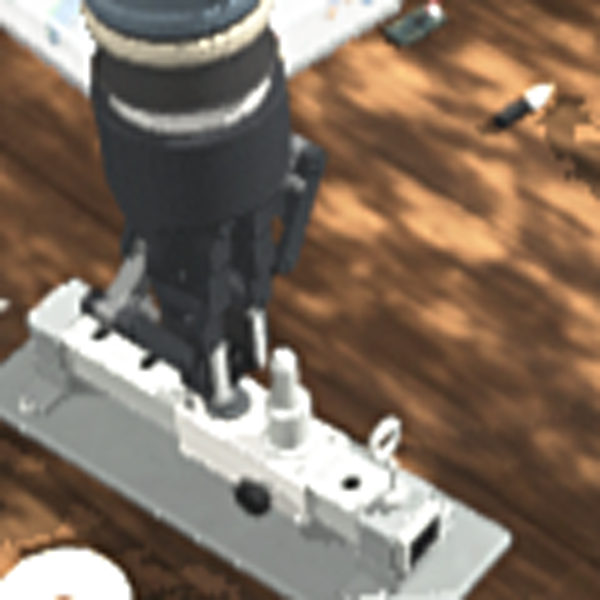

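The sleeve has slid about 10 mm with the plunger held up (spindle now at about (252,202)). I'll slide the rest of the way.

Request:
{"fn": "move_arm", "kwargs": {
  "rows": [
    [[-0.0003, 0.003, 0], [0, 0, 0]],
    [[-0.0003, 0.003, 0], [0, 0, 0]],
    [[-0.0003, 0.003, 0], [0, 0, 0]],
    [[-0.0003, 0.003, 0], [0, 0, 0]],
    [[-0.0003, 0.003, 0], [0, 0, 0]],
    [[-0.0002, 0.002, 0], [0, 0, 0]],
    [[-0.0002, 0.002, 0], [0, 0, 0]],
    [[0, 0.0008, 0], [0, 0, 0]],
    [[0, 0, 0], [0, 0, 0]],
    [[0, 0, 0], [0, 0, 0]]
  ]
}}

```text
time: 14.75
tool_pos: [0.468, 0.3547, 0.0701]
eef_rot: [0.525, 0.472, 0.527, -0.474]
force: [-1.4, -0.8, -8.7]
finger_gap: 0.207
```

```bash
python3 - <<'E'
from h import *
st(); snap('scene','s14',(195,130,315,250),5)
s=ctrl.sense(); print('slide est',(s['tool_pos'][:2]-[.4711,.3249])@np.array([-.1028,.9947]))
E
```

```text
{'time': np.float64(14.75), 'tool_pos': array([0.468 , 0.3547, 0.0701]), 'eef_rot': array([ 0.5246,  0.4723,  0.5266, -0.4737]), 'force': array([-1.428 , -0.7904, -8.732 ]), 'finger_gap': np.float64(0.207)}
slide est 0.029925580563570284
```

View pics/s14.png

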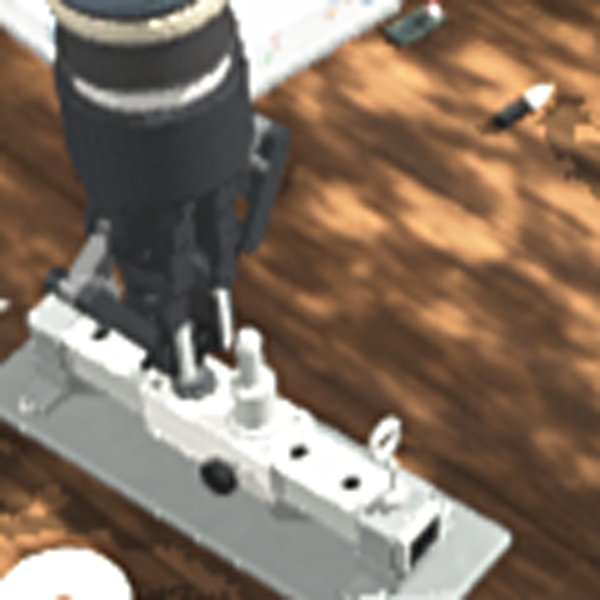

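The slide is about 29.9 mm by arm position, and a second rail hole is now exposed behind the sleeve at (265,220). I'll lower the pin.

Request:
{"fn": "move_arm", "kwargs": {
  "rows": [
    [[0, 0, -0.002], [0, 0, 0]],
    [[0, 0, -0.002], [0, 0, 0]],
    [[0, 0, -0.002], [0, 0, 0]],
    [[0, 0, 0], [0, 0, 0]],
    [[0, 0, 0], [0, 0, 0]]
  ]
}}

```text
time: 15.3
tool_pos: [0.4681, 0.3546, 0.0643]
eef_rot: [0.525, 0.472, 0.526, -0.474]
force: [-3.6, 0.2, -7.5]
finger_gap: 0.206
```

Request:
{"fn": "move_arm", "kwargs": {
  "rows": [
    [[0, 0, -0.002], [0, 0, 0]],
    [[0, 0, -0.002], [0, 0, 0]],
    [[0, 0, 0], [0, 0, 0]],
    [[0, 0, 0], [0, 0, 0]]
  ]
}}

```text
time: 15.7
tool_pos: [0.4682, 0.3546, 0.0602]
eef_rot: [0.525, 0.472, 0.526, -0.474]
force: [-5.4, -0.3, -6.1]
finger_gap: 0.2
```

Request:
{"fn": "move_arm", "kwargs": {
  "rows": [
    [[-0.0005, 0, -0.001], [0, 0, 0]],
    [[-0.0005, 0, -0.001], [0, 0, 0]],
    [[0, 0, -0.001], [0, 0, 0]],
    [[0, 0, 0], [0, 0, 0]],
    [[0, 0, 0], [0, 0, 0]]
  ]
}}

```text
time: 16.2
tool_pos: [0.4682, 0.3547, 0.0582]
eef_rot: [0.525, 0.473, 0.526, -0.473]
force: [-5.1, 0.3, -0.5]
finger_gap: 0.199
```

Request:
{"fn": "move_arm", "kwargs": {
  "rows": [
    [[0, 0, -0.001], [0, 0, 0]],
    [[0, 0, 0], [0, 0, 0]],
    [[0, 0, 0], [0, 0, 0]]
  ]
}}

```text
time: 16.5
tool_pos: [0.4682, 0.3547, 0.0582]
eef_rot: [0.525, 0.473, 0.526, -0.473]
force: [-5.4, -2.3, 2.5]
finger_gap: 0.206
```

```bash
python3 - <<'E'
from h import *
st(); snap('scene','s15',(145,130,315,290),4)
s=ctrl.sense(); print('slide est',(s['tool_pos'][:2]-[.4711,.3249])@np.array([-.1028,.9947]))
E
```

```text
{'time': np.float64(16.5), 'tool_pos': array([0.4682, 0.3547, 0.0582]), 'eef_rot': array([ 0.5253,  0.4732,  0.5258, -0.473 ]), 'force': array([-5.3804, -2.2874,  2.5373]), 'finger_gap': np.float64(0.2056)}
slide est 0.0299683746139409
```

View pics/s15.png

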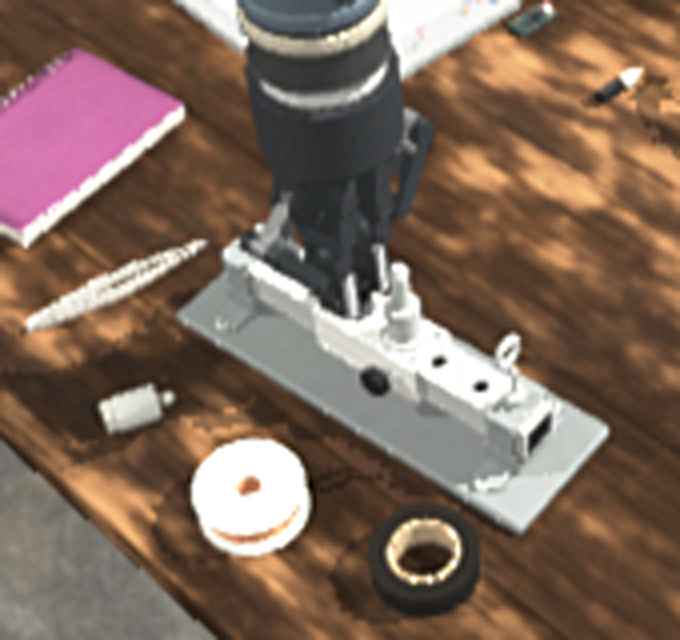

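Request:
{"fn": "move_arm", "kwargs": {
  "rows": [
    [[0, 0, -0.001], [0, 0, 0]],
    [[0, 0, 0], [0, 0, 0]],
    [[0, 0, 0], [0, 0, 0]],
    [[0, 0, 0], [0, 0, 0]]
  ]
}}

```text
time: 16.95
tool_pos: [0.4683, 0.3549, 0.0582]
eef_rot: [0.525, 0.473, 0.526, -0.473]
force: [-7.0, -2.0, 5.3]
finger_gap: 0.201
```

```bash
python3 - <<'E'
from h import *
from fit import W
st(); q=(.4703,.3246,.103)
z=lambda u,v:(145+u/4-.4,130+v/4-.4)
print('spindle tip stand-y', (onz('scene',z(400,270),.108)[:2]-q[:2])@np.array([-.1028,.9947]), 'expect -.006')
for y in(-.036,-.006): print(proj('scene',W(q,(0,y,.108))))
print(z(400,268))
print('bobbin top centre',onz('scene',z(250,485),.024))
E
```

```text
{'time': np.float64(16.95), 'tool_pos': array([0.4683, 0.3549, 0.0582]), 'eef_rot': array([ 0.5252,  0.4734,  0.5259, -0.4727]), 'force': array([-6.9994, -2.0302,  5.3437]), 'finger_gap': np.float64(0.2007)}
spindle tip stand-y -0.00794545779429493 expect -.006
[254.62950332 203.0945957 ]
[243.71541198 196.8760833 ]
(244.6, 196.6)
bobbin top centre [0.35641075 0.32396292 0.024     ]
```

```bash
python3 - <<'E'
from h import *
print(ctrl.job_done()); st()
E
```

```text
the job is handed in; nothing more can be done
None
the job is handed in; nothing more can be done
```

The reel stand is re-set and handed in after 17 s. The gripper is still closed on the knob with the pin held home in the next hole.

- **Bobbin:** I lifted it off the spindle and set it down on the bench in front of the stand, between the motor and the tape roll. It touched down at the height expected, peaking at about 9 N. The last picture shows it standing flat at about (0.356, 0.324), clear of the stand.
- **Spindle section:** I pulled the knob up about 11–12 mm and slid the section along. The arm's position gives a travel of 30.0 mm. The spindle tip in the last picture agrees to about 2 mm, and a second rail hole is now showing on the wire-guide side.
- **Pin:** The gripper height is 58.2 mm, against 58.1 mm with the pin home at the start. Pressing a further 2 mm raised the force from about 0 to 5 N without any movement, so the pin is fully home. The finger opening (0.20) still matches the 20 mm knob.

- **Sideways load:** about 7 N of sideways push across the rail remains on the knob; I left it.
- **Other items:** the tape roll, motor and tweezers look undisturbed in the last picture. I took no final picture of the solder spool, but the arm never went near it.
- **Top camera:** the arm blocked its view of the knob, so the final checks rest on the scene camera and the arm's own readings.

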